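# Set the rotary table to the yellow mark and clamp it

### The arm

A 6-joint arm with a two-finger parallel gripper is mounted at the origin on the work surface. World frame = base frame: x ahead of the robot, y to its left, z up, the work surface at z = 0. Lengths are in mm, angles in rad, forces in N, time in s.
With the tool pointing down it reaches from about 325 to 925 mm from the base axis. Payload 3.1 kg.
Tool frame: the origin (TCP) lies on the centre line of the jaws, within the pads' length; the fingertips stand 19 mm ahead of it and the grasp point (between the pads) is the TCP (env.tips_ahead is the distance from the TCP to the fingertips, in mm); z points along the fingers, y is the direction in which the jaws open and shut (so a half turn about z gives the same grasp; the last joint's range is limited). The gripper opens to 85 mm and grips with 20 to 120 N. Pads are 22 mm wide; open, the fingers measure 114 mm over their backs; the gripper's body (76 mm by 85 mm) begins 54 mm behind the grasp point. The pads swing forward as they close: fully open they stand 13 mm farther back than shut.
Start: joints at [-1.213, 0.217, 1.613, -0, 1.311, -0.112], TCP at [282.964, -557.289, 250.3] pointing down, gripper open.
Joint ranges: [-2.75, 2.75], [-0.78, 2.1], [0.31, 2.55], [-1.13, 4.27], [0.13, 2.63], [-2.58, 2.58]. Speed limits (rad/s): [2.79, 2.79, 3.14, 3.14, 3.14, 3.14].

### API

Orientations are given as [roll, pitch, yaw] about the fixed x, y, z axes, in that order (R = Rz(yaw) Ry(pitch) Rx(roll)).
In Python, from workcell import env gives the robot as it stands.
- The arm moves only by the tool apply_moves, never from a script. Its argument "moves" is a list of rows, each an object with "angular": the turn, a rotation vector about the tool's x, y, z in degrees, a list of three; "xyz": the shift along the tool's x, y, z in mm, a list of three; "gripper": the finger opening in mm, from 0 to 85.4. A call has 1 to 5 rows; each row shifts and turns the commanded pose from where the row before left it, along the tool's axes as they then stand; what a row does not reach is not made up. A row lasts 1/10 s, in which the tool goes at most 50 mm and 8.59 degrees, less where a joint would pass 70% of its speed; a pose out of reach is approached as far as the arm can. A call is refused whole if a number of a shift passes 50 or a number of a turn 8.59, either way. A call with a gripper value outside its range is refused whole. The fingers move at their own pace and stop on an object; "force" is the grip in N (left out, the last holds). Time passes only in rows, so rows that do not move let the fingers close. It gives the time, the measured TCP pose, the force and the opening at its end, in the units of the state.
- env.observe(): the state, without advancing time (a new reading comes with each control period).
- env.grab_frame(name): name is "side" or "top"; returns a dict with "img" (400x640x3 uint8, blue, green, red), "range_z" (400x640 float32, mm along the optical axis (not along the pixel's ray), 0 where there is no reading), "mtx" (3x3 intrinsics, pixels), "k1" (the pictures are not rectified: a ray, as slopes to the right and down, at radius r is drawn at 1 + k1 r^2 times it, then the intrinsics apply), "xyz" and "attitude" of the camera in the world. Camera axes: x right, y up, looking along -z (the intrinsics and any distortion apply to the point x, -y, -z); pixel columns grow to the right and rows downward; lengths in mm; the calibration is good to about 2 mm. A picture is of the moment at which its call begins.
- env.close_job(): hands the job in, once; it reports no verdict.
Trained networks look in a picture, given as the dict that the camera call returned (one of the last four; its "shot" number tells which), for a name from the list of things; names that differ only in an ending like _2 or _b are one class to them, and where a whole thing is asked for, a point or a joint stands for the part that bears it (a point fixed in the world has none). Each returns a list of dicts, best first, with "p" (0 to 1); they miss things now and then, are a little off and sometimes report something else, mostly with a low value. They report only what shows in the picture. A call takes as long as a camera call. They do not tell look-alikes from the thing itself.
- env.trace(thing, picture): "mask" (400x640 bool, what is visible of it) and "bbox" ([left, top, right, bottom] in pixels, round what is visible of it).
The state is a dict: "clock": time; "joint_positions": joint angles; "qvel": joint speeds; "joint_efforts": joint torques, N m; "eef_pos": TCP position; "tool_rot": TCP orientation; "contact_force": force on the tool from outside, world axes, zero at the start; "torque": the same for the moment, N m; "width": finger opening in mm.
Only numpy, scipy, OpenCV 4.12 (cv2) and the standard library are available. Lean on these libraries where they do the work, as an engineer would, in place of code of your own. Each camera call takes 0.05 s, during which the arm holds its last target.

### The job

Push the rotary table's lever round with the fingertips until the red pointer stands on the middle of the yellow dot on the scale, then, with the setting kept, push the orange clamp lever counter-clockwise round to its closed stop. Only push: leave the wooden workpiece standing on the table untouched, and leave the loose things on the bench where they are.

Things in the scene. Friction and masses are not known exactly. Their poses are not given: they have to be found in the camera images.
- turn_axis (a point): Point on the vertical turning axis of the rotary table, at the top face of its platter, 62 above the bench. The rotary table is bolted down: a round green cast base (230 across at the foot, 210 across from 18 to 42 high) whose top rim is an aluminium scale with dark ticks every 10 degrees; on it a steel platter, 148 across, from 44 to 62 high. The point's x axis is the base's own x axis.
- turntable (a joint): Rotation of the platter with its lever and pointer about the vertical axis, rad, counter-clockwise seen from above positive, stops at -1.15 and 1.15; at 0 the lever points along the base's x axis and the pointer along its -y axis. Moderate dry friction, turned by about 1.5 N at the lever's outer end; it stays where it is left.
- lever_knob (a point): Centre of the black ball knob (30 across) at the end of the platter's lever, 160 from the turning axis and 53 above the bench. The lever is a level steel rod, 12 thick, sticking straight out of the platter's side at that height; between the base (105 from the axis, 115 at the foot up to 18 high) and the knob (145 from the axis) the rod is free, with open bench under it.
- pointer_tip (a point): Tip of the small tapered red pointer on the platter, 93 from the turning axis, 48 above the bench, just above the scale. It turns with the platter, 90 degrees clockwise from the lever seen from above.
- yellow_dot: Yellow paint dot, 13 across, on the scale, 93 from the turning axis and 43 above the bench: the setting wanted. Origin at its centre. It lies on either side of the pointer's starting place, 0.2 to 1.05 rad away, and the blue dot on the other side.
- blue_dot: Blue paint dot of the same size on the scale: another setting, not wanted now.
- clamp (a joint): Rotation of the orange clamp lever about its own vertical pivot, rad, 0 as it starts (open), counter-clockwise seen from above positive, closed at its stop at 1.4. Dry friction, about 1.2 N at its end; it stays where it is left.
- clamp_pivot (a point): Point on the clamp lever's pivot axis, at the lever's mid height, 52 above the bench, on a round green post 32 across and 42 high that stands against the base; a steel hub 26 across sits on it from 43 to 59 high.
- clamp_tip (a point): Centre of the ball end (18 across) of the clamp lever, 60 from its pivot, 52 above the bench. The lever is a level orange rod 12 thick; open bench lies under it beyond the post.
- workpiece_center (a point): Centre of the loose wooden workpiece, 66 x 44 x 25 high, standing near the middle of the platter (its top is 87 above the bench). It rides round with the platter and is not to be touched.
- vice: Bystander: blue machine vice with steel jaws, 200 x 75 x 58, loose, origin under its centre.
- drill_case: Bystander: blue drill-bit case with raised lid, 90 x 150 x 85 high, loose, origin under its centre.
- oil_bottle: Bystander: yellow bottle with red cap, 52 across, 130 high, loose, origin at underside centre.
- screw_jar: Bystander: amber jar with steel cap, 64 across, 85 high, loose, origin at underside centre.
- steel_cup: Bystander: open steel cup, 76 across, 90 high, loose, origin at underside centre.
- screwdriver: Bystander: screwdriver with orange handle lying on the bench, its x axis along it.
- wrench: Bystander: steel wrench lying on the bench, its x axis along it.
Mind the look-alikes: they are no part of the job. Of the things like the part that bears workpiece_center, leave any that is turquoise; of the rest the smaller one is meant.

How it is judged:
By the outcome, as a careful person would: the job done as asked, in the order asked, and still so for the second after the job is handed in, with the robot touching nothing.
It also fails if it takes over 59 s, if anything falls off the work surface, if the arm or the gripper's body presses on something with over 40 N, if the wrist force passes 120 N, or if a joint passes its speed limit or range.

## Working session

There is one attempt and no reset: what is moved stays moved. The work goes in short steps, Python scripts to look and compute and a tool call to move; the robot and the scene stay as the last step left them, time stands still between calls to the robot, and variables do not carry over. Pictures are saved under pics/ and viewed, and the job is handed in when it is done.

Besides the shell and the picture viewer there is one more tool, called after ">>>" by a JSON object that holds its "name" and its "arguments", one argument or row to a line. apply_moves: Moves the arm, as the interface text tells. Its arguments: {"type":"object","properties":{"moves":{"type":"array"},"force":{"type":"number"}},"required":["moves"]}

```bash
ls; mkdir -p pics; cat > h.py <<'E'
import numpy as np, cv2, pickle
from scipy.spatial.transform import Rotation as R
def rot(a):
    a=np.array(a)
    if a.shape==(3,3): return a
    if a.size==3: return R.from_euler('xyz',a).as_matrix()
    return R.from_quat(a).as_matrix()
def slopes(f,u,v):
    K=f['mtx']; d=np.array([[(u-K[0,2])/K[0,0],(v-K[1,2])/K[1,1]]]).reshape(2)
    s=d.copy()
    for _ in range(20): s=d/(1+f['k1']*(s@s))
    return s
def ray(f,u,v):
    s=slopes(f,u,v); return rot(f['attitude'])@np.array([s[0],-s[1],-1.])
def at_z(f,u,v,z):
    r=ray(f,u,v); c=np.array(f['xyz']); return c+r*(z-c[2])/r[2]
def at_d(f,u,v):
    d=f['range_z'][int(round(v)),int(round(u))]; return np.array(f['xyz'])+ray(f,u,v)*d
def proj(f,p):
    q=rot(f['attitude']).T@(np.array(p,float)-np.array(f['xyz'])); s=np.array([q[0],-q[1]])/-q[2]
    s=s*(1+f['k1']*(s@s)); K=f['mtx']; return np.array([K[0,0]*s[0]+K[0,2],K[1,1]*s[1]+K[1,2]])
E
python3 - <<'E'
from workcell import env
from h import *
for n in('top','side'):
    f=env.grab_frame(n); cv2.imwrite(f'pics/{n}0.png',f['img']); pickle.dump(f,open(f'{n}0.pkl','wb'))
    print(n,f['xyz'],f['attitude'],f['mtx'],f['k1'])
print(env.observe())
E
```

```text
pics
top [ 336.32569725   -7.52319412 1202.83346623] [ 1.68502156e-01  9.90869829e-04 -1.57125618e+00] [[410.83912781   0.         321.83168361]
 [  0.         410.83912781 197.80538276]
 [  0.           0.           1.        ]] -0.007239673789201214
side [ 468.8191575  1031.48174535 1117.31352735] [ 0.78233772 -0.00789688 -3.07617126] [[492.23093572   0.         327.62366127]
 [  0.         492.23093572 205.60745923]
 [  0.           0.           1.        ]] 0.012598509861854318
{'clock': 0.1, 'joint_positions': array([-1.21318804e+00,  2.17683088e-01,  1.61482431e+00,  7.86301023e-06,
        1.31132800e+00, -1.12211011e-01]), 'qvel': array([ 0.00031681, -0.00085032, -0.00306106, -0.00091172, -0.00091375,
        0.00033663]), 'joint_efforts': array([-6.16858306e-04, -3.98079979e+01, -3.04968882e+01, -1.27762073e-04,
        4.25526741e-03, -2.14835927e-05]), 'eef_pos': array([ 282.71437213, -556.59247725,  249.06966882]), 'tool_rot': array([-3.13936487e+00, -2.58679416e-04,  4.69816984e-01]), 'contact_force': array([-0.61846234, -0.54405633, -0.11952147]), 'torque': array([-0.03435301, -0.01030216, -0.02460503]), 'width': 85.58199967192616}
```

View pics/top0.png

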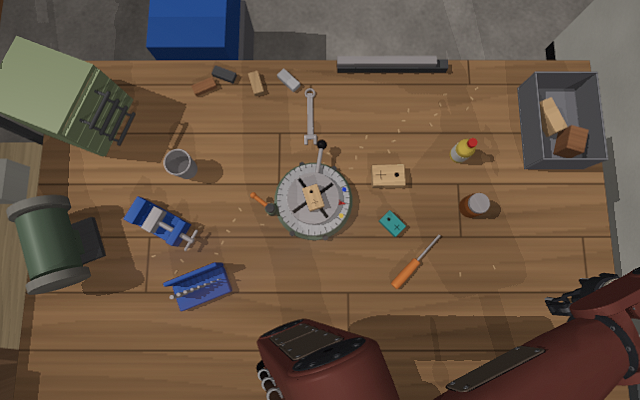

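View pics/side0.png

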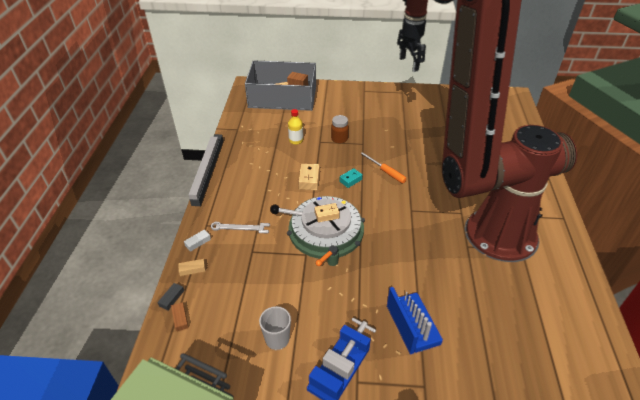

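```bash
python3 - <<'E'
from h import *
f=pickle.load(open('top0.pkl','rb'));g=pickle.load(open('side0.pkl','rb'))
cv2.imwrite('pics/c1.png',cv2.resize(f['img'][130:250,235:425],None,fx=4,fy=4,interpolation=cv2.INTER_CUBIC))
cv2.imwrite('pics/c2.png',cv2.resize(g['img'][150:280,255:425],None,fx=4.4,fy=4.4,interpolation=cv2.INTER_CUBIC))
E
```

```text
(no output)
```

View pics/c1.png

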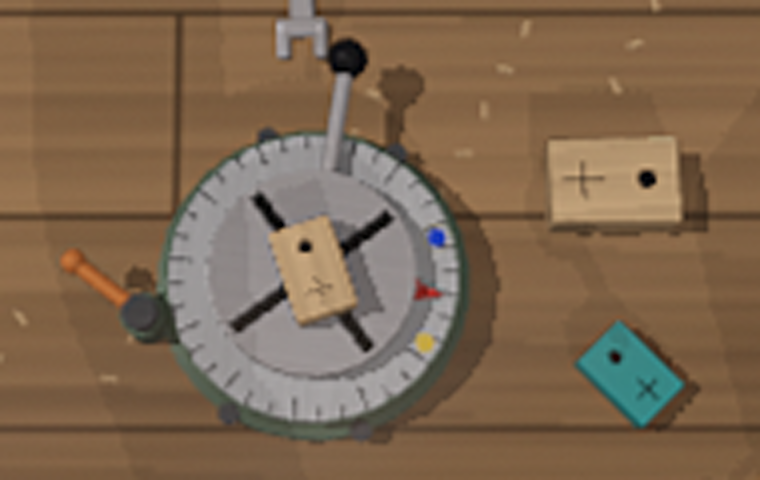

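View pics/c2.png

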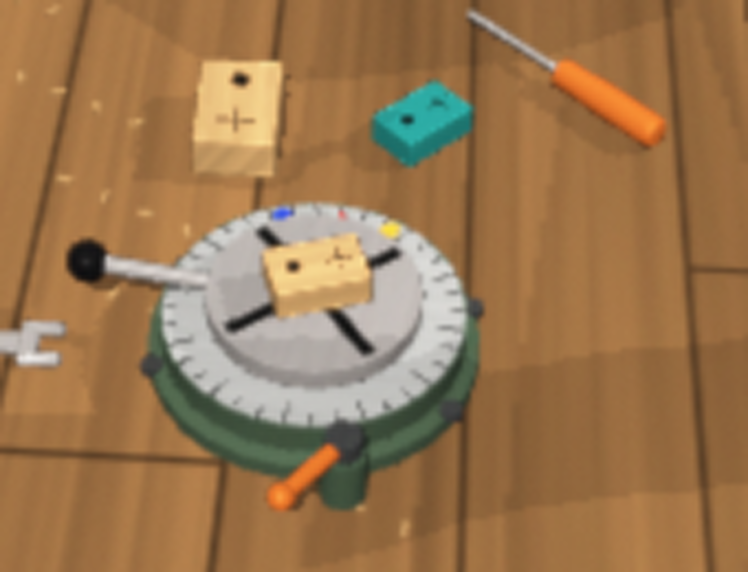

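```bash
cat > meas.py <<'E'
from workcell import env
from h import *
def run(tag,names=('turntable','turn_axis','lever_knob','pointer_tip','yellow_dot','blue_dot','clamp','clamp_tip','workpiece_center','wrench')):
  for n in('top','side'):
    f=env.grab_frame(n); pickle.dump(f,open(f'{n}{tag}.pkl','wb'))
    v=f['img'].copy()
    for i,t in enumerate(names):
        r=env.trace(t,f)
        for d in r[:3]:
            m=d['mask'].astype(bool); ys,xs=np.nonzero(m)
            print(n,t,round(d['p'],2),d['bbox'],m.sum(),xs.mean().round(2) if len(xs) else None,ys.mean().round(2) if len(xs) else None)
        if r: pickle.dump(r[0]['mask'],open(f'm_{n}_{t}.pkl','wb'))
E
python3 -c "import meas;meas.run('1')"
```

```text
top turntable 0.97 [285.6, 140.1, 342.7, 223.4] 1999 313.14 193.13
top turntable 0.2 [300.7, 182.9, 325.4, 209.2] 377 312.95 197.18
top turn_axis 0.82 [254.3, 139.0, 352.5, 240.1] 4636 310.7 199.94
top lever_knob 0.94 [285.3, 138.2, 343.6, 225.3] 2010 313.19 193.54
top pointer_tip 0.85 [287.6, 141.2, 345.0, 225.4] 1955 313.29 193.92
top yellow_dot 0.68 [387.9, 234.6, 439.5, 291.4] 289 405.32 272.09
top clamp 0.7 [250.0, 191.9, 276.7, 213.5] 159 262.05 201.89
top clamp_tip 0.45 [254.1, 190.6, 277.5, 213.4] 159 262.11 201.94
top workpiece_center 0.89 [369.0, 164.4, 404.2, 186.8] 762 387.33 175.39
top workpiece_center 0.66 [378.5, 209.0, 403.0, 237.1] 346 391.19 223.47
top workpiece_center 0.56 [301.7, 182.5, 325.3, 208.1] 411 312.24 197.07
top wrench 0.92 [305.1, 88.6, 317.8, 145.4] 316 309.74 118.04
side turntable 0.9 [271.3, 202.8, 350.7, 237.3] 1384 321.35 218.54
side turn_axis 0.79 [267.5, 194.0, 364.9, 265.3] 3617 324.29 229.5
side turn_axis 0.65 [260.7, 304.9, 288.4, 347.8] 1055 275.47 326.98
side lever_knob 0.92 [270.3, 200.1, 350.1, 235.4] 1280 320.29 218.77
side pointer_tip 0.67 [268.2, 198.8, 352.2, 236.8] 1317 320.86 218.85
side yellow_dot 0.72 [316.5, 246.0, 339.6, 266.8] 158 327.14 254.59
side blue_dot 0.7 [360.9, 154.4, 404.9, 184.1] 200 391.49 172.08
side clamp 0.69 [317.3, 248.1, 340.6, 269.2] 140 326.24 255.3
side clamp_tip 0.71 [316.0, 246.6, 339.1, 266.3] 155 326.55 255.45
side clamp_tip 0.36 [308.4, 321.4, 375.7, 399.8] 2658 339.71 362.81
side workpiece_center 0.96 [298.7, 165.0, 319.0, 192.0] 463 308.71 177.14
side workpiece_center 0.91 [309.9, 200.5, 339.6, 221.4] 365 326.18 211.74
side workpiece_center 0.68 [339.4, 170.5, 362.6, 187.6] 247 350.17 177.89
side wrench 0.55 [209.7, 219.0, 268.9, 232.4] 361 239.78 226.64
```

```bash
cat > ang.py <<'E'
from h import *
from scipy.optimize import least_squares
def cloud(f,box):
    x0,y0,x1,y1=box; K=f['mtx']
    uu,vv=np.meshgrid(np.arange(x0,x1),np.arange(y0,y1)); u=uu.ravel();v=vv.ravel()
    d=f['range_z'][v,u]
    P=np.array([np.array(f['xyz'])+ray(f,a,b)*c for a,b,c in zip(u,v,d)])
    return u,v,P,f['img'][v,u].astype(int)
def edgefit(f,c0,r,z,lo=5,pol=None):
    # refine circle centre (radius r known, height z) by scoring gradients of grey along radial direction
    g=cv2.GaussianBlur(cv2.cvtColor(f['img'],cv2.COLOR_BGR2GRAY).astype(np.float32),(0,0),0.7)
    pts=[]
    return g
def blob(f,box,cond,z,w=None):
    x0,y0,x1,y1=box; im=f['img'][y0:y1,x0:x1].astype(float); B,G,Rr=im[...,0],im[...,1],im[...,2]
    w=cond(B,G,Rr).clip(0); vv,uu=np.mgrid[y0:y1,x0:x1]
    if w.sum()==0: return None
    u,v=(w*uu).sum()/w.sum(),(w*vv).sum()/w.sum()
    return u,v,w.sum(),at_z(f,u,v,z)
E
python3 - <<'E'
from ang import *
for n,box in(('top',(270,150,360,245)),('side',(280,190,370,270))):
    f=pickle.load(open(n+'1.pkl','rb'))
    u,v,P,c=cloud(f,box)
    z=P[:,2]; print(n,np.histogram(z,bins=[-10,-3,3,10,15,21,30,38,40,42,44,46,48,56,59,61,63,65,70,84,86,88,90]))
    for nm,b in(('yellow',lambda B,G,R_:np.minimum(R_,G)-B-60),('red',lambda B,G,R_:R_-np.maximum(G,B)-50),('blue',lambda B,G,R_:B-R_-60)):
        r=blob(f,box,b,43 if nm!='red' else 48.); print(nm,[np.round(x,2) for x in r])
    kb=(310,135,332,156) if n=='top' else (265,200,285,222)
    r=blob(f,kb,lambda B,G,R_:(60-np.maximum(R_,np.maximum(B,G)))*1.0,53);print('knob',[np.round(x,2) for x in r])
    cb=(240,185,285,225) if n=='top' else (310,245,345,275)
    r=blob(f,cb,lambda B,G,R_:R_-B-70,52);print('clamp',[np.round(x,2) for x in r])
E
```

```text
top (array([  56, 2301, 1269,   64,  455,  104,   25,   38,  200,  518,  663,
        412,  169,   65,  155,  402,  608,  618,   23,   21,   85,  139]), array([-10,  -3,   3,  10,  15,  21,  30,  38,  40,  42,  44,  46,  48,
        56,  59,  61,  63,  65,  70,  84,  86,  88,  90]))
yellow [np.float64(340.83), np.float64(215.23), np.float64(417.0), array([483.36, -60.45,  43.  ])]
red [np.float64(341.39), np.float64(202.65), np.float64(589.0), array([518.78, -62.12,  48.  ])]
blue [np.float64(343.75), np.float64(188.93), np.float64(1042.0), array([559.48, -69.47,  43.  ])]
knob [np.float64(321.55), np.float64(144.11), np.float64(2529.0), array([690.1 ,  -5.74,  53.  ])]
clamp [np.float64(257.76), np.float64(198.81), np.float64(3960.0), array([529.33, 175.56,  52.  ])]
side (array([1211, 2024,  170,  244,  210,  147,  307,  346,  388,  255,   82,
         50,  288,  404,  348,  243,   93,   41,  155,   99,   51,   15]), array([-10,  -3,   3,  10,  15,  21,  30,  38,  40,  42,  44,  46,  48,
        56,  59,  61,  63,  65,  70,  84,  86,  88,  90]))
yellow [np.float64(328.49), np.float64(223.13), np.float64(3035.0), array([522.78,  38.5 ,  43.  ])]
red [np.float64(319.41), np.float64(251.46), np.float64(5666.0), array([541.  , 152.86,  48.  ])]
blue [np.float64(318.51), np.float64(198.15), np.float64(514.0), array([560.69, -65.25,  43.  ])]
knob [np.float64(274.29), np.float64(209.13), np.float64(1802.0), array([689.42,   2.12,  53.  ])]
clamp [np.float64(323.71), np.float64(262.73), np.float64(17095.0), array([525.92, 194.95,  52.  ])]
```

```bash
cat >> ang.py <<'E'
def sample(f,P,ch):
    uv=np.array([proj(f,p) for p in P]).astype(np.float32)
    return cv2.remap(ch,uv[:,0].reshape(1,-1),uv[:,1].reshape(1,-1),cv2.INTER_LINEAR)[0]
def rimfit(f,c,z=43,r0=105,lo=95,hi=113,verbose=0):
    im=f['img'].astype(np.float32); ch=(im.max(2)-im.min(2))
    rs=np.arange(lo,hi,0.5); c=np.array(c,float)
    for it in range(4):
        A=[];E=[]
        for a in np.deg2rad(np.arange(0,360,4)):
            P=[[c[0]+r*np.cos(a),c[1]+r*np.sin(a),z] for r in rs]
            s=sample(f,P,ch); 
            s=cv2.GaussianBlur(s.reshape(1,-1),(0,0),2)[0]; gr=np.gradient(s)
            k=np.argmax(gr[2:-2])+2
            if gr[k]>0.5: A.append(a);E.append(rs[k])
        A=np.array(A);E=np.array(E)
        X=np.c_[A*0+c[0]+E*np.cos(A),c[1]+E*np.sin(A)]
        s=least_squares(lambda q:np.hypot(X[:,0]-q[0],X[:,1]-q[1])-q[2],[c[0],c[1],r0],loss='soft_l1',f_scale=1.)
        c=s.x[:2]
    res=np.hypot(X[:,0]-c[0],X[:,1]-c[1])-s.x[2]
    return s.x,len(A),np.median(abs(res))
E
python3 - <<'E'
from ang import *
for n in('top','side'):
    f=pickle.load(open(n+'1.pkl','rb')); im=f['img']
    c=[530,15] 
    x,k,e=rimfit(f,c,z=42.5); print(n,x,k,e)
    # ortho
    S=3; xs=np.arange(720,400,-1/S*1.0); 
    gx,gy=np.meshgrid(np.arange(220,-100,-0.5),np.arange(720,400,-0.5))
    uv=np.array([proj(f,[b,a,43.]) for a,b in zip(gx.ravel(),gy.ravel())]).astype(np.float32)
    o=cv2.remap(im,uv[:,0].reshape(gx.shape),uv[:,1].reshape(gx.shape),cv2.INTER_CUBIC)
    P=lambda p:(int((220-p[1])*2),int((720-p[0])*2))
    cv2.circle(o,P(x[:2]),int(2*x[2]),(0,0,255),1); cv2.circle(o,P(x[:2]),186,(255,0,255),1); cv2.imwrite(f'pics/o_{n}.png',o[:600])
E
```

```text
top [533.38253734  17.01790493 107.54906303] 89 1.4280886884719024
side [531.58686439  24.37614469 104.14227781] 86 0.6367386693670838
```

View pics/o_top.png

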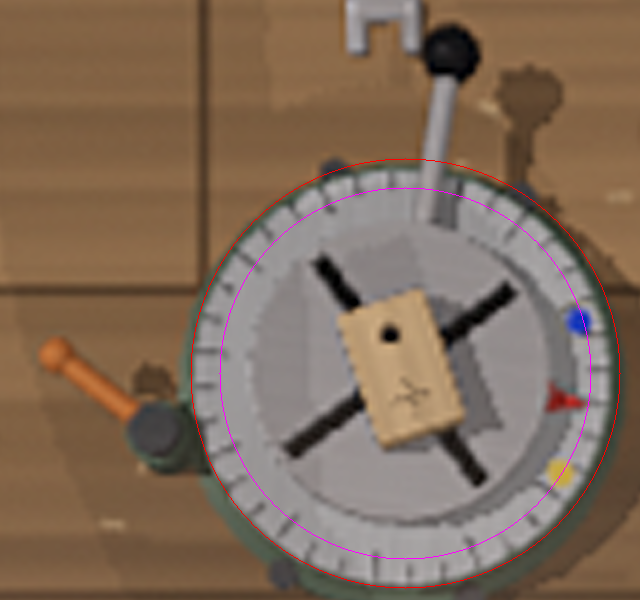

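View pics/o_side.png

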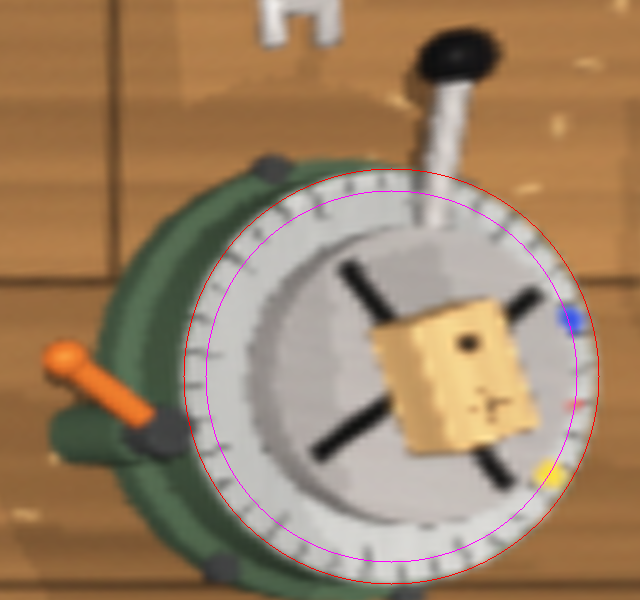

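```bash
cat > go.py <<'E'
import sys
from workcell import env
from h import *
s=env.observe(); M=rot(s['tool_rot']); t=np.array([float(x) for x in sys.argv[1:4]])
p=np.array(s['eef_pos']); d=M.T@(t-p)
print('t',round(s['clock'],2),'pos',p.round(1),'yaw',np.rad2deg(s['tool_rot']).round(1),'F',np.array(s['contact_force']).round(1),'w',round(s['width'],1),'j',np.array(s['joint_positions']).round(2))
print('tool delta',d.round(1),'len',np.linalg.norm(d).round(1))
E
```

>>> {"name": "apply_moves", "arguments": {
  "moves": [
    {"angular":[0,0,8],"xyz":[0,0,0],"gripper":0},
    {"angular":[0,0,8],"xyz":[0,0,0],"gripper":0},
    {"angular":[0,0,8],"xyz":[0,0,0],"gripper":0},
    {"angular":[0,0,8],"xyz":[0,0,0],"gripper":0},
    {"angular":[0,0,8],"xyz":[0,0,0],"gripper":0}
  ]
}}

```text
clock: 1.7
eef_pos: [283.0, -557.3, 250.3]
tool_rot: [3.142, -0.0, -0.234]
contact_force: [0.5, -0.5, -0.7]
width: 12.4
```

>>> {"name": "apply_moves", "arguments": {
  "moves": [
    {"angular":[0,0,7],"xyz":[0,0,0],"gripper":0}
  ]
}}

```text
clock: 1.8
eef_pos: [283.0, -557.3, 250.3]
tool_rot: [-3.142, 0.0, -0.356]
contact_force: [-0.0, -0.0, -0.6]
width: 0.2
```

```bash
python3 go.py 665 37 200; python3 go.py 350 -550 249
```

```text
t 1.8 pos [ 283.  -557.3  250.3] yaw [-180.     0.   -20.4] F [-0.  -0.  -0.6] w 0.2 j [-1.21  0.22  1.61 -0.    1.31  0.71]
tool delta [ 151.1 -690.1   50.3] len 708.3
t 1.8 pos [ 283.  -557.3  250.3] yaw [-180.     0.   -20.4] F [-0.  -0.  -0.6] w 0.2 j [-1.21  0.22  1.61 -0.    1.31  0.71]
tool delta [ 60.3 -30.2   1.3] len 67.4
```

>>> {"name": "apply_moves", "arguments": {
  "moves": [
    {"angular":[0,0,0],"xyz":[10,-46,0],"gripper":0},
    {"angular":[0,0,0],"xyz":[10,-46,0],"gripper":0},
    {"angular":[0,0,0],"xyz":[10,-46,0],"gripper":0},
    {"angular":[0,0,0],"xyz":[10,-46,0],"gripper":0},
    {"angular":[0,0,0],"xyz":[10,-46,0],"gripper":0}
  ]
}}

```text
clock: 2.3
eef_pos: [409.6, -356.9, 250.5]
tool_rot: [3.141, -0.001, -0.351]
contact_force: [1.1, -0.5, 1.0]
width: -0.1
```

>>> {"name": "apply_moves", "arguments": {
  "moves": [
    {"angular":[0,0,0],"xyz":[10,-46,0],"gripper":0},
    {"angular":[0,0,0],"xyz":[10,-46,0],"gripper":0},
    {"angular":[0,0,0],"xyz":[10,-46,0],"gripper":0},
    {"angular":[0,0,0],"xyz":[10,-46,0],"gripper":0},
    {"angular":[0,0,0],"xyz":[10,-46,0],"gripper":0}
  ]
}}

```text
clock: 2.8
eef_pos: [535.7, -157.9, 250.6]
tool_rot: [3.141, -0.001, -0.35]
contact_force: [0.8, -0.3, -1.1]
width: -0.1
```

>>> {"name": "apply_moves", "arguments": {
  "moves": [
    {"angular":[0,0,0],"xyz":[10,-46,0],"gripper":0},
    {"angular":[0,0,0],"xyz":[10,-46,0],"gripper":0},
    {"angular":[0,0,0],"xyz":[10,-46,0],"gripper":0},
    {"angular":[0,0,0],"xyz":[10,-46,0],"gripper":0},
    {"angular":[0,0,0],"xyz":[10,-46,0],"gripper":0}
  ]
}}

```text
clock: 3.3
eef_pos: [661.6, 41.1, 250.4]
tool_rot: [3.142, -0.0, -0.35]
contact_force: [-0.3, -0.2, 0.5]
width: -0.0
```

>>> {"name": "apply_moves", "arguments": {
  "moves": [
    {"angular":[0,0,0],"xyz":[0,0,48],"gripper":0},
    {"angular":[0,0,0],"xyz":[0,0,48],"gripper":0},
    {"angular":[0,0,0],"xyz":[0,0,35],"gripper":0}
  ]
}}

```text
clock: 3.6
eef_pos: [659.4, 40.1, 116.0]
tool_rot: [3.141, 0.003, -0.349]
contact_force: [0.6, -0.2, -0.9]
width: 0.3
```

```bash
python3 go.py 665 37 62; python3 - <<'E'
from workcell import env
from h import *
a=[]
for n,b in(('top',(230,100,390,250)),('side',(220,130,400,280))):
    f=env.grab_frame(n); pickle.dump(f,open(n+'2.pkl','wb')); x0,y0,x1,y1=b
    a.append(cv2.resize(f['img'][y0:y1,x0:x1],(400,360),interpolation=cv2.INTER_CUBIC))
cv2.imwrite('pics/p2.png',np.hstack(a))
E
```

```text
t 3.6 pos [659.4  40.1 116. ] yaw [179.9   0.2 -20. ] F [ 0.6 -0.2 -0.9] w 0.3 j [-0.05  0.43  1.61 -0.    1.11  1.87]
tool delta [ 6.5  1.  54. ] len 54.4
```

View pics/p2.png

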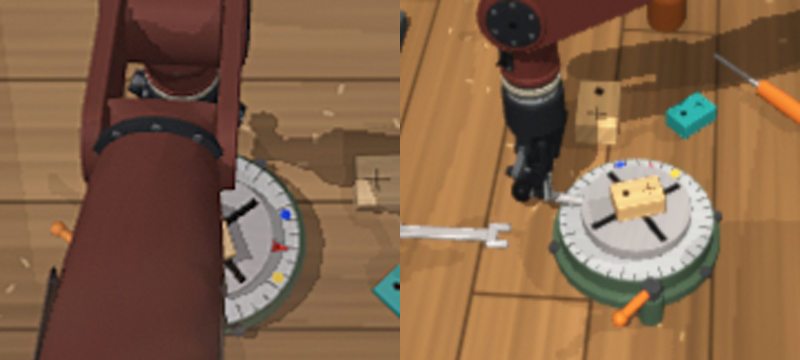

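>>> {"name": "apply_moves", "arguments": {
  "moves": [
    {"angular":[0,0,0],"xyz":[6,1,28],"gripper":0},
    {"angular":[0,0,0],"xyz":[0,0,20],"gripper":0},
    {"angular":[0,0,0],"xyz":[0,0,7],"gripper":0},
    {"angular":[0,0,0],"xyz":[0,0,0],"gripper":0}
  ]
}}

```text
clock: 4.1
eef_pos: [666.2, 36.1, 64.9]
tool_rot: [-3.142, 0.0, -0.351]
contact_force: [-0.2, 0.1, 0.7]
width: 0.5
```

```bash
python3 go.py 665 37 61; python3 - <<'E'
from workcell import env
from h import *
f=env.grab_frame('side'); cv2.imwrite('pics/p3.png',cv2.resize(f['img'][160:290,240:400],None,fx=4.5,fy=4.5,interpolation=cv2.INTER_CUBIC))
E
```

```text
t 4.1 pos [666.2  36.1  64.9] yaw [-180.     0.   -20.1] F [-0.2  0.1  0.7] w 0.5 j [-0.05  0.5   1.61  0.    1.02  1.87]
tool delta [-1.5 -0.4  3.9] len 4.2
```

View pics/p3.png

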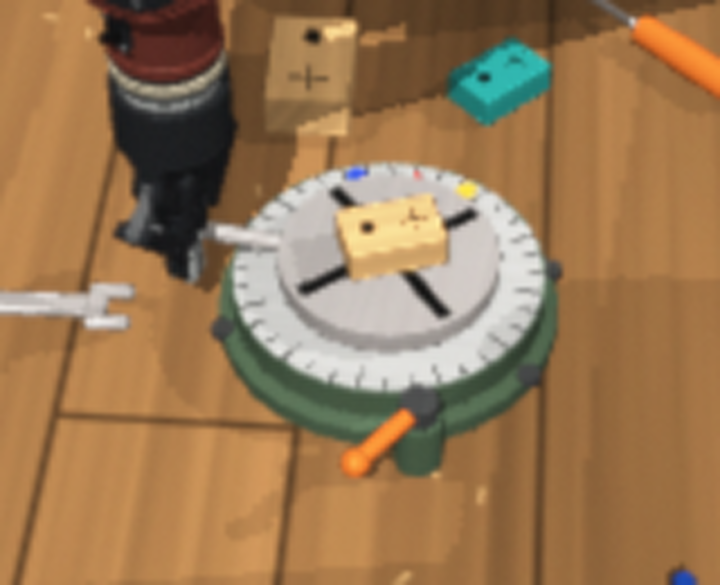

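>>> {"name": "apply_moves", "arguments": {
  "moves": [
    {"angular":[0,0,0],"xyz":[0,0,4],"gripper":0},
    {"angular":[0,0,0],"xyz":[0,5,0],"gripper":0},
    {"angular":[0,0,0],"xyz":[0,5,0],"gripper":0},
    {"angular":[0,0,0],"xyz":[0,5,0],"gripper":0},
    {"angular":[0,0,0],"xyz":[0,5,0],"gripper":0}
  ]
}}

```text
clock: 4.65
eef_pos: [659.9, 17.2, 61.0]
tool_rot: [-3.14, -0.002, -0.351]
contact_force: [1.3, 1.0, 0.3]
width: 0.2
```

>>> {"name": "apply_moves", "arguments": {
  "moves": [
    {"angular":[0,0,0],"xyz":[0,5,0],"gripper":0},
    {"angular":[0,0,0],"xyz":[0,5,0],"gripper":0},
    {"angular":[0,0,0],"xyz":[0,5,0],"gripper":0},
    {"angular":[0,0,0],"xyz":[0,5,0],"gripper":0}
  ]
}}

```text
clock: 5.05
eef_pos: [652.5, -1.7, 60.5]
tool_rot: [-3.141, -0.001, -0.351]
contact_force: [2.0, 1.1, 1.2]
width: -0.1
```

```bash
cat > look.py <<'E'
import sys
from workcell import env
from ang import *
tag=sys.argv[1]; a=[]
for n,b in(('top',(270,120,380,240)),('side',(255,160,375,280))):
    f=env.grab_frame(n); pickle.dump(f,open(n+tag+'.pkl','wb')); x0,y0,x1,y1=b
    a.append(cv2.resize(f['img'][y0:y1,x0:x1],(400,420),interpolation=cv2.INTER_CUBIC))
    c=np.array([531.7,19.]) if n=='top' else np.array([531.6,24.4])
    A={}
    bx=(325,180,355,235) if n=='top' else (300,185,355,215)
    for nm,fn,z in(('yellow',lambda B,G,R_:np.minimum(R_,G)-B-60,43),('red',lambda B,G,R_:R_-np.maximum(G,B)-45,48.),('blue',lambda B,G,R_:B-R_-60,43)):
        if n=='side' and nm=='yellow': bx=(336,185,365,225)
        r=blob(f,bx,fn,z)
        if r:
            p=r[3][:2]-c; print(n,nm,np.round(r[:3],2),'ang',np.rad2deg(np.arctan2(p[1],p[0])).round(2),'r',np.hypot(*p).round(1))
        if n=='side': bx=(300,185,355,215)
cv2.imwrite(f'pics/l{tag}.png',np.hstack(a))
E
python3 go.py 600 0 61; python3 look.py 4
```

```text
t 5.05 pos [652.5  -1.7  60.5] yaw [-180.    -0.   -20.1] F [2.  1.1 1.2] w -0.1 j [-0.11  0.48  1.65  0.    1.    1.81]
tool delta [-49.9  16.4  -0.5] len 52.5
top yellow [340.74 215.24 540.  ] ang -121.41 r 92.8
top red [339.48 208.18 976.  ] ang -110.89 r 80.9
top blue [ 343.75  188.93 1206.  ] ang -72.57 r 92.7
side yellow [341.96 203.47 820.  ] ang -122.2 r 84.5
side red [ 327.88  193.2  1849.  ] ang -89.45 r 108.9
side blue [324.99 195.35 727.  ] ang -84.61 r 104.2
```

View pics/l4.png

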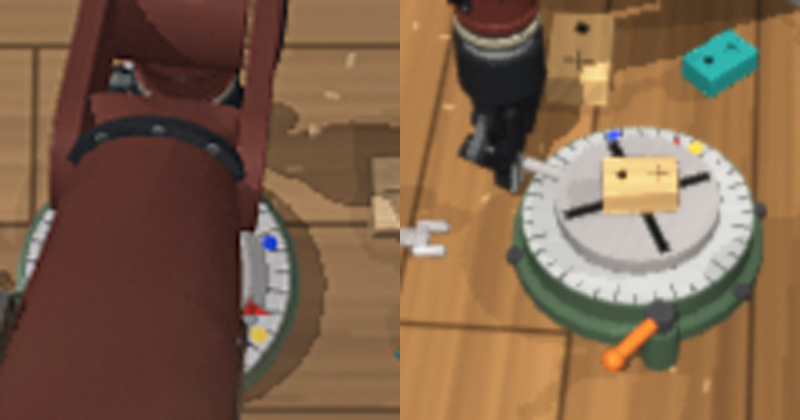

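>>> {"name": "apply_moves", "arguments": {
  "moves": [
    {"angular":[0,0,0],"xyz":[0,5,0],"gripper":0},
    {"angular":[0,0,0],"xyz":[0,5,0],"gripper":0},
    {"angular":[0,0,0],"xyz":[0,4,0],"gripper":0},
    {"angular":[0,0,0],"xyz":[0,0,0],"gripper":0}
  ]
}}

```text
clock: 5.55
eef_pos: [646.7, -15.1, 60.0]
tool_rot: [3.141, 0.001, -0.351]
contact_force: [-0.0, -0.2, 1.6]
width: 0.0
```

```bash
python3 go.py 600 0 61; python3 look.py 5
```

```text
t 5.55 pos [646.7 -15.1  60. ] yaw [ 1.799e+02  1.000e-01 -2.010e+01] F [-0.  -0.2  1.6] w 0.0 j [-0.13  0.47  1.67 -0.    1.    1.79]
tool delta [-49.1   1.9  -1. ] len 49.1
top red [341. 213.   5.] ang -118.12 r 90.4
top blue [343.68 189.52 836.  ] ang -73.56 r 92.0
side yellow [341.91 203.56 833.  ] ang -122.27 r 84.1
side red [ 328.16  193.58 1880.  ] ang -89.96 r 107.2
side blue [324.87 195.45 743.  ] ang -84.39 r 103.8
```

View pics/l5.png

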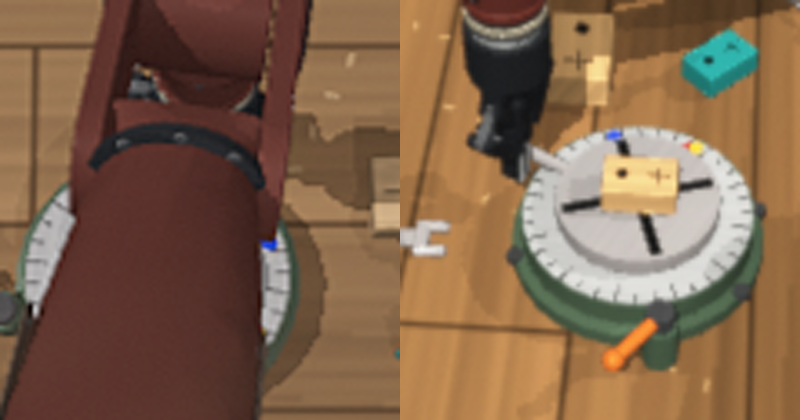

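>>> {"name": "apply_moves", "arguments": {
  "moves": [
    {"angular":[0,0,0],"xyz":[0,-20,0],"gripper":0},
    {"angular":[0,0,0],"xyz":[0,-20,0],"gripper":0},
    {"angular":[0,0,0],"xyz":[0,-15,0],"gripper":0},
    {"angular":[0,0,0],"xyz":[0,0,0],"gripper":0}
  ]
}}

```text
clock: 6.05
eef_pos: [667.1, 39.6, 60.4]
tool_rot: [-3.141, -0.001, -0.347]
contact_force: [0.3, -0.3, -0.1]
width: 0.2
```

```bash
python3 go.py 600 0 61; python3 look.py 6
```

```text
t 6.05 pos [667.1  39.6  60.4] yaw [-180.    -0.   -19.9] F [ 0.3 -0.3 -0.1] w 0.2 j [-0.05  0.51  1.61  0.    1.02  1.87]
tool delta [-49.6  60.1  -0.6] len 78.0
top yellow [340.77 215.21 536.  ] ang -121.35 r 92.8
top red [ 337.97  211.24 1001.  ] ang -117.83 r 80.5
top blue [ 343.75  188.94 1211.  ] ang -72.59 r 92.7
side yellow [341.89 203.61 841.  ] ang -122.31 r 83.9
side red [ 327.    193.32 2168.  ] ang -88.0 r 108.3
side blue [324.92 195.42 755.  ] ang -84.49 r 103.9
```

View pics/l6.png

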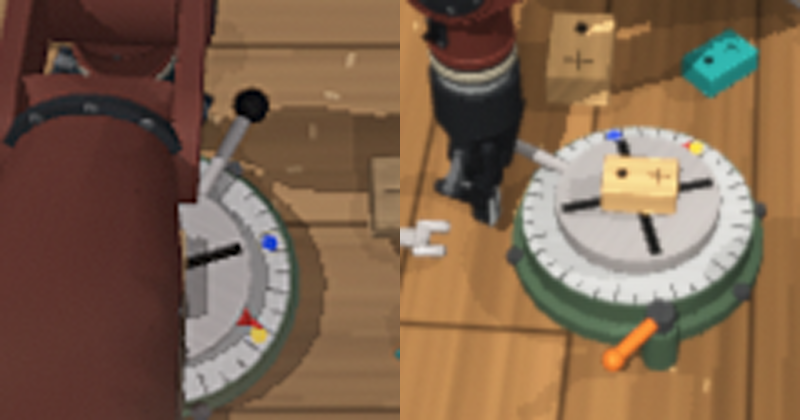

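```bash
cat > fit.py <<'E'
from ang import *
def knob(f,box): return blob(f,box,lambda B,G,R_:(60-np.maximum(R_,np.maximum(B,G)))*1.0,53)
def dots(f):
    bx=(325,180,355,235)
    return [blob(f,bx,fn,z)[3][:2] for fn,z in((lambda B,G,R_:np.minimum(R_,G)-B-40,43),(lambda B,G,R_:B-R_-40,43),(lambda B,G,R_:R_-np.maximum(G,B)-45,48.))]
def run(tags):
    Ks=[];D=[]
    for t,box in tags:
        f=pickle.load(open('top%s.pkl'%t,'rb')); Ks.append(knob(f,box)[3][:2]); D.append(dots(f))
    Y=D[0][0];Bl=np.mean([d[1] for d in D],0)
    res=lambda q:np.r_[[np.hypot(*(k-q))-160 for k in Ks],np.hypot(*(Y-q))-93,np.hypot(*(Bl-q))-93]
    s=least_squares(res,[531.7,19]); c=s.x; an=lambda p:np.rad2deg(np.arctan2(p[1]-c[1],p[0]-c[0])).round(2)
    print('c',c.round(2),'res',res(c).round(2)); print('lever-90',[an(k)-90 for k in Ks],'red',[an(d[2]) for d in D],'yellow',[an(d[0]) for d in D])
E
python3 -c "
from fit import *
f=pickle.load(open('top6.pkl','rb'));x=knob(f,(328,138,350,160));print(x)
run([('1',(310,135,332,156)),('6',(331,138,350,160))])"
```

```text
(np.float64(338.7686539182602), np.float64(149.70341207349082), np.float64(2667.0), array([673.24592005, -55.60275548,  53.        ]))
c [531.91  19.28] res [ 0.16 -0.05  0.14 -0.12]
lever-90 [np.float64(-98.99), np.float64(-117.91)] red [np.float64(-99.14), np.float64(-117.87)] yellow [np.float64(-121.42), np.float64(-121.48)]
```

>>> {"name": "apply_moves", "arguments": {
  "moves": [
    {"angular":[0,0,0],"xyz":[0,20,0],"gripper":0},
    {"angular":[0,0,0],"xyz":[0,18,0],"gripper":0},
    {"angular":[0,0,0],"xyz":[0,12,0],"gripper":0},
    {"angular":[0,0,0],"xyz":[0,4,0],"gripper":0},
    {"angular":[0,0,0],"xyz":[0,0,0],"gripper":0}
  ]
}}

```text
clock: 6.65
eef_pos: [647.4, -15.0, 60.3]
tool_rot: [-3.141, 0.0, -0.353]
contact_force: [-0.0, -0.0, 0.3]
width: -0.1
```

>>> {"name": "apply_moves", "arguments": {
  "moves": [
    {"angular":[0,0,0],"xyz":[0,3,0],"gripper":0},
    {"angular":[0,0,0],"xyz":[0,3,0],"gripper":0},
    {"angular":[0,0,0],"xyz":[0,0,0],"gripper":0},
    {"angular":[0,0,0],"xyz":[0,0,0],"gripper":0}
  ]
}}

```text
clock: 7.05
eef_pos: [645.9, -18.9, 60.3]
tool_rot: [3.141, -0.0, -0.35]
contact_force: [-0.3, 0.7, 0.2]
width: 0.1
```

```bash
python3 go.py 646.7 -15.1 60
```

```text
t 7.05 pos [645.9 -18.9  60.3] yaw [180.  -0. -20.] F [-0.3  0.7  0.2] w 0.1 j [-0.14  0.47  1.67 -0.    1.    1.78]
tool delta [-0.6 -3.9  0.3] len 3.9
```

>>> {"name": "apply_moves", "arguments": {
  "moves": [
    {"angular":[0,0,0],"xyz":[0,2.5,0],"gripper":0},
    {"angular":[0,0,0],"xyz":[0,0,0],"gripper":0},
    {"angular":[0,0,0],"xyz":[0,0,0],"gripper":0}
  ]
}}

```text
clock: 7.35
eef_pos: [644.9, -21.3, 60.3]
tool_rot: [-3.141, 0.0, -0.35]
contact_force: [-0.9, 2.2, 0.3]
width: 0.3
```

>>> {"name": "apply_moves", "arguments": {
  "moves": [
    {"angular":[0,0,0],"xyz":[0,-20,0],"gripper":0},
    {"angular":[0,0,0],"xyz":[0,-20,0],"gripper":0},
    {"angular":[0,0,0],"xyz":[0,-20,0],"gripper":0},
    {"angular":[0,0,0],"xyz":[0,0,0],"gripper":0}
  ]
}}

```text
clock: 7.75
eef_pos: [666.6, 37.7, 60.6]
tool_rot: [-3.141, -0.001, -0.347]
contact_force: [0.7, -0.7, 0.1]
width: -0.1
```

```bash
python3 go.py 646.7 -15.1 60;python3 look.py 7; python3 -c "
from fit import *
run([('1',(310,135,332,156)),('6',(331,138,350,160)),('7',(332,138,354,163))])"
```

```text
t 7.75 pos [666.6  37.7  60.6] yaw [-1.799e+02 -1.000e-01 -1.990e+01] F [ 0.7 -0.7  0.1] w -0.1 j [-0.05  0.51  1.62  0.    1.02  1.87]
tool delta [-0.8 56.4  0.5] len 56.4
top yellow [341.14 215.7  302.  ] ang -121.75 r 94.4
top red [ 337.32  212.63 1026.  ] ang -120.94 r 80.8
top blue [ 343.75  188.93 1204.  ] ang -72.58 r 92.7
side yellow [341.65 204.48 513.  ] ang -123.44 r 80.4
side red [ 327.77  193.58 2213.  ] ang -89.31 r 107.2
side blue [325.12 195.31 739.  ] ang -84.84 r 104.3
c [531.94  19.26] res [ 0.12 -0.09  0.08  0.14 -0.15]
lever-90 [np.float64(-98.98), np.float64(-117.92), np.float64(-120.8)] red [np.float64(-99.17), np.float64(-117.89), np.float64(-121.0)] yellow [np.float64(-121.44), np.float64(-121.5), np.float64(-121.79)]
```

View pics/l7.png

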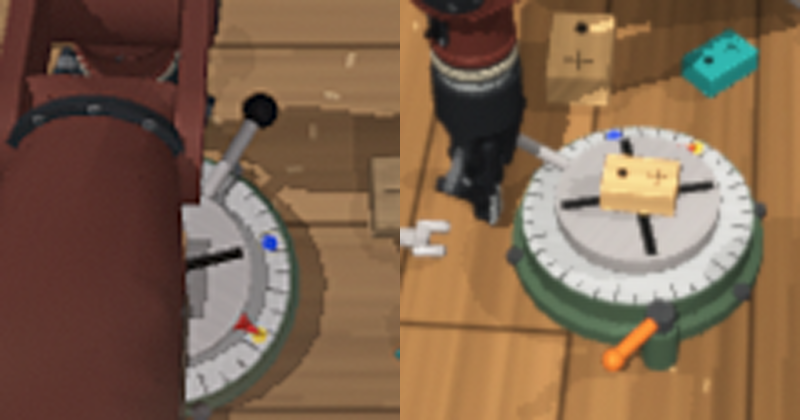

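>>> {"name": "apply_moves", "arguments": {
  "moves": [
    {"angular":[0,0,0],"xyz":[0,25,0],"gripper":0},
    {"angular":[0,0,0],"xyz":[0,20,0],"gripper":0},
    {"angular":[0,0,0],"xyz":[0,10,0],"gripper":0},
    {"angular":[0,0,0],"xyz":[0,3,0],"gripper":0},
    {"angular":[0,0,0],"xyz":[0,2,0],"gripper":0}
  ]
}}

```text
clock: 8.35
eef_pos: [644.8, -21.7, 60.2]
tool_rot: [-3.14, 0.0, -0.352]
contact_force: [0.5, 1.6, -1.2]
width: -0.0
```

>>> {"name": "apply_moves", "arguments": {
  "moves": [
    {"angular":[0,0,0],"xyz":[0,1.3,0],"gripper":0},
    {"angular":[0,0,0],"xyz":[0,0,0],"gripper":0},
    {"angular":[0,0,0],"xyz":[0,0,0],"gripper":0}
  ]
}}

```text
clock: 8.65
eef_pos: [644.6, -22.3, 60.3]
tool_rot: [3.141, -0.0, -0.35]
contact_force: [0.4, 0.4, -0.5]
width: 0.1
```

>>> {"name": "apply_moves", "arguments": {
  "moves": [
    {"angular":[0,0,0],"xyz":[0,-20,0],"gripper":0},
    {"angular":[0,0,0],"xyz":[0,-20,0],"gripper":0},
    {"angular":[0,0,0],"xyz":[0,-20,0],"gripper":0},
    {"angular":[0,0,0],"xyz":[0,0,0],"gripper":0}
  ]
}}

```text
clock: 9.05
eef_pos: [666.3, 36.7, 60.7]
tool_rot: [-3.141, -0.001, -0.347]
contact_force: [-0.3, 0.7, -0.3]
width: 0.2
```

```bash
python3 go.py 558 164 160;python3 look.py 8; python3 -c "
from fit import *
run([('1',(310,135,332,156)),('6',(331,138,350,160)),('7',(332,138,354,163)),('8',(332,138,354,163))])"
```

```text
t 9.05 pos [666.3  36.7  60.7] yaw [-1.799e+02 -1.000e-01 -1.990e+01] F [-0.3  0.7 -0.3] w 0.2 j [-0.05  0.51  1.62  0.    1.02  1.87]
tool delta [-145.   -83.   -99.4] len 194.4
top yellow [341.18 215.65 323.  ] ang -121.63 r 94.5
top red [ 337.09  212.92 1002.  ] ang -121.69 r 80.7
top blue [ 343.75  188.94 1208.  ] ang -72.58 r 92.7
side yellow [341.62 204.53 514.  ] ang -123.48 r 80.1
side red [ 327.71  193.47 2169.  ] ang -89.19 r 107.6
side blue [325.17 195.29 738.  ] ang -84.93 r 104.5
c [531.95  19.26] res [ 0.11 -0.1   0.07  0.04  0.14 -0.16]
lever-90 [np.float64(-98.98), np.float64(-117.92), np.float64(-120.8), np.float64(-121.47)] red [np.float64(-99.17), np.float64(-117.9), np.float64(-121.0), np.float64(-121.74)] yellow [np.float64(-121.45), np.float64(-121.51), np.float64(-121.8), np.float64(-121.53)]
```

>>> {"name": "apply_moves", "arguments": {
  "moves": [
    {"angular":[0,0,0],"xyz":[0,0,-50],"gripper":0},
    {"angular":[0,0,0],"xyz":[0,0,-50],"gripper":0},
    {"angular":[0,0,0],"xyz":[-36,-21,0],"gripper":0},
    {"angular":[0,0,0],"xyz":[-36,-21,0],"gripper":0},
    {"angular":[0,0,0],"xyz":[-36,-21,0],"gripper":0}
  ]
}}

```text
clock: 9.65
eef_pos: [584.7, 129.8, 161.1]
tool_rot: [-3.141, -0.001, -0.352]
contact_force: [-1.0, -0.5, 0.8]
width: -0.0
```

>>> {"name": "apply_moves", "arguments": {
  "moves": [
    {"angular":[0,0,0],"xyz":[-36,-21,0],"gripper":0},
    {"angular":[0,0,-8],"xyz":[0,0,0],"gripper":0},
    {"angular":[0,0,-8],"xyz":[0,0,0],"gripper":0},
    {"angular":[0,0,-8],"xyz":[0,0,0],"gripper":0},
    {"angular":[0,0,-8],"xyz":[0,0,0],"gripper":0}
  ]
}}

```text
clock: 10.15
eef_pos: [558.4, 161.4, 160.3]
tool_rot: [3.141, 0.0, 0.214]
contact_force: [0.3, 0.1, -0.4]
width: 0.0
```

>>> {"name": "apply_moves", "arguments": {
  "moves": [
    {"angular":[0,0,-8],"xyz":[0,0,0],"gripper":0},
    {"angular":[0,0,-8],"xyz":[0,0,0],"gripper":0},
    {"angular":[0,0,-8],"xyz":[0,0,0],"gripper":0},
    {"angular":[0,0,-8],"xyz":[0,0,0],"gripper":0},
    {"angular":[0,0,-8],"xyz":[0,0,0],"gripper":0}
  ]
}}

```text
clock: 10.65
eef_pos: [558.5, 161.1, 160.2]
tool_rot: [3.141, 0.001, 0.911]
contact_force: [-0.9, -0.5, 0.7]
width: 0.1
```

```bash
python3 go.py 558.5 164 60; python3 look.py 9
```

```text
t 10.65 pos [558.5 161.1 160.2] yaw [180.    0.   52.2] F [-0.9 -0.5  0.7] w 0.1 j [ 0.16  0.22  1.79 -0.    1.13  0.82]
tool delta [  2.3  -1.8 100.2] len 100.3
top yellow [341.19 215.66 288.  ] ang -121.63 r 94.5
top red [337.11 212.93 907.  ] ang -121.68 r 80.8
top blue [343.87 188.92 604.  ] ang -72.62 r 93.1
side yellow [341.68 204.49 494.  ] ang -123.52 r 80.4
side red [345.1  201.29 259.  ] ang -125.3 r 94.1
side blue [349. 185.   2.] ang -112.11 r 169.6
```

View pics/l9.png

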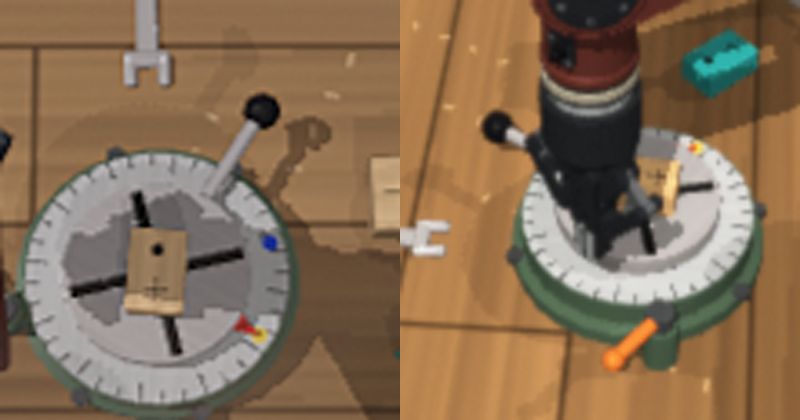

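>>> {"name": "apply_moves", "arguments": {
  "moves": [
    {"angular":[0,0,0],"xyz":[2,-1,40],"gripper":0},
    {"angular":[0,0,0],"xyz":[0,0,30],"gripper":0},
    {"angular":[0,0,0],"xyz":[0,0,0],"gripper":0}
  ]
}}

```text
clock: 11.05
eef_pos: [554.6, 163.0, 85.3]
tool_rot: [-3.134, 0.008, 0.903]
contact_force: [-0.3, -0.9, -1.3]
width: 0.2
```

```bash
python3 go.py 558.5 164 60; python3 - <<'E'
from workcell import env
from h import *
f=env.grab_frame('side'); print(proj(f,[558.5,163,71]),proj(f,[503,143,59]),proj(f,[540,192,52]));cv2.imwrite('pics/p4.png',cv2.resize(f['img'][160:290,240:400],None,fx=4.5,fy=4.5,interpolation=cv2.INTER_CUBIC))
E
```

```text
t 11.05 pos [554.6 163.   85.3] yaw [-179.6    0.5   51.7] F [-0.3 -0.9 -1.3] w 0.2 j [ 0.16  0.32  1.83 -0.    1.01  0.83]
tool delta [ 3.4  2.6 25.3] len 25.6
[312.75903143 248.61773596] [333.2060408  246.97858028] [318.6625036  261.58766655]
```

View pics/p4.png

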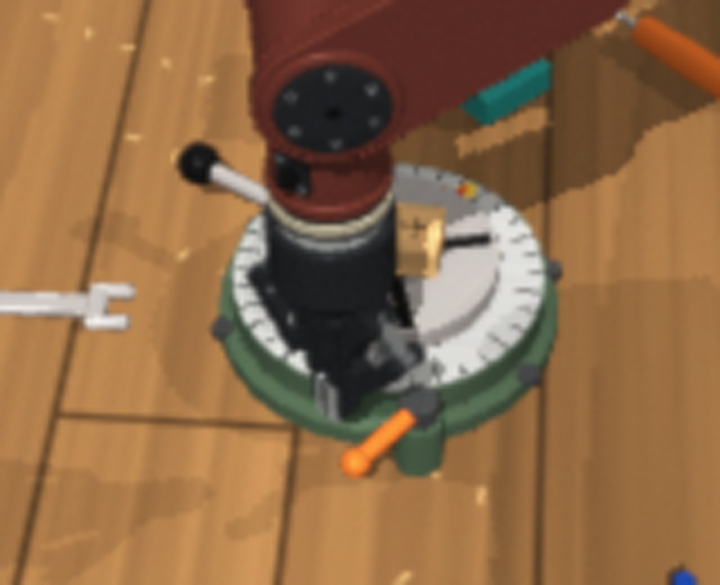

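>>> {"name": "apply_moves", "arguments": {
  "moves": [
    {"angular":[0,0,0],"xyz":[0,0,0],"gripper":0},
    {"angular":[0,0,0],"xyz":[0,0,0],"gripper":0}
  ]
}}

```text
clock: 11.3
eef_pos: [561.0, 164.3, 92.7]
tool_rot: [3.139, -0.003, 0.905]
contact_force: [-0.7, 0.3, -0.3]
width: 0.2
```

```bash
python3 go.py 558.5 164 60
```

```text
t 11.3 pos [561.  164.3  92.7] yaw [179.8  -0.2  51.9] F [-0.7  0.3 -0.3] w 0.2 j [ 0.16  0.31  1.82 -0.    1.01  0.83]
tool delta [-1.9 -1.9 32.7] len 32.8
```

>>> {"name": "apply_moves", "arguments": {
  "moves": [
    {"angular":[0,0,0],"xyz":[0,0,8],"gripper":0},
    {"angular":[0,0,0],"xyz":[0,0,8],"gripper":0},
    {"angular":[0,0,0],"xyz":[0,0,7],"gripper":0},
    {"angular":[0,0,0],"xyz":[0,0,5],"gripper":0},
    {"angular":[0,0,0],"xyz":[0,0,0],"gripper":0}
  ]
}}

```text
clock: 11.8
eef_pos: [558.0, 164.0, 60.8]
tool_rot: [-3.14, 0.002, 0.906]
contact_force: [0.2, -0.8, -0.5]
width: -0.1
```

```bash
python3 go.py 558.5 164 61
```

```text
t 11.8 pos [558.  164.   60.8] yaw [-1.799e+02  1.000e-01  5.190e+01] F [ 0.2 -0.8 -0.5] w -0.1 j [0.17 0.36 1.83 0.   0.95 0.83]
tool delta [ 0.3  0.4 -0.2] len 0.5
```

Now approach about 11 mm, then sweep the arc with the yaw following.

>>> {"name": "apply_moves", "arguments": {
  "moves": [
    {"angular":[0,0,0],"xyz":[0,-5,0],"gripper":0},
    {"angular":[0,0,0],"xyz":[0,-5,0],"gripper":0},
    {"angular":[0,0,-5],"xyz":[1.8,-4.4,0],"gripper":0},
    {"angular":[0,0,-5],"xyz":[1.8,-4.4,0],"gripper":0},
    {"angular":[0,0,-5],"xyz":[1.8,-4.4,0],"gripper":0}
  ]
}}

```text
clock: 12.3
eef_pos: [543.0, 181.9, 62.6]
tool_rot: [3.141, 0.001, 1.172]
contact_force: [0.4, -2.5, 0.2]
width: 0.2
```

>>> {"name": "apply_moves", "arguments": {
  "moves": [
    {"angular":[0,0,-5],"xyz":[1.8,-4.4,0],"gripper":0},
    {"angular":[0,0,-5],"xyz":[1.8,-4.4,0],"gripper":0},
    {"angular":[0,0,-5],"xyz":[1.8,-4.4,0],"gripper":0},
    {"angular":[0,0,-5],"xyz":[1.8,-4.4,0],"gripper":0}
  ]
}}

```text
clock: 12.7
eef_pos: [528.6, 193.6, 62.9]
tool_rot: [3.14, 0.001, 1.521]
contact_force: [1.7, -2.6, -0.4]
width: -0.2
```

```bash
python3 go.py 558.5 164 61;python3 - <<'E'
from workcell import env
from h import *
f=env.grab_frame('side'); cv2.imwrite('pics/p5.png',cv2.resize(f['img'][160:290,240:400],None,fx=4.5,fy=4.5,interpolation=cv2.INTER_CUBIC))
E
```

```text
t 12.7 pos [528.6 193.6  62.9] yaw [179.9   0.   87.2] F [ 1.7 -2.6 -0.4] w -0.2 j [ 0.23  0.32  1.88 -0.    0.94  0.28]
tool delta [-28.1  31.3   2. ] len 42.2
```

View pics/p5.png

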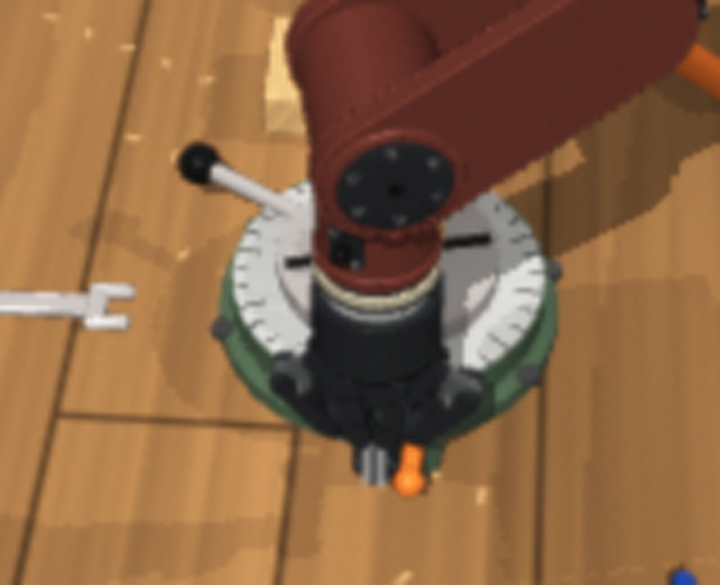

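>>> {"name": "apply_moves", "arguments": {
  "moves": [
    {"angular":[0,0,-5],"xyz":[1.8,-4.4,0],"gripper":0},
    {"angular":[0,0,-5],"xyz":[1.8,-4.4,0],"gripper":0},
    {"angular":[0,0,-5],"xyz":[1.8,-4.4,0],"gripper":0},
    {"angular":[0,0,-5],"xyz":[1.8,-4.4,0],"gripper":0}
  ]
}}

```text
clock: 13.15
eef_pos: [511.0, 199.6, 63.1]
tool_rot: [3.139, 0.001, 1.869]
contact_force: [1.3, -0.9, 0.6]
width: 0.1
```

>>> {"name": "apply_moves", "arguments": {
  "moves": [
    {"angular":[0,0,-5],"xyz":[1.8,-4.4,0],"gripper":0},
    {"angular":[0,0,-5],"xyz":[1.8,-4.4,0],"gripper":0},
    {"angular":[0,0,-4],"xyz":[1.4,-3.5,0],"gripper":0}
  ]
}}

```text
clock: 13.45
eef_pos: [497.8, 199.9, 63.2]
tool_rot: [3.139, 0.001, 2.112]
contact_force: [1.7, -1.2, -0.4]
width: 0.3
```

>>> {"name": "apply_moves", "arguments": {
  "moves": [
    {"angular":[0,0,-4],"xyz":[1.4,-3.5,0],"gripper":0}
  ]
}}

```text
clock: 13.55
eef_pos: [494.2, 199.3, 63.2]
tool_rot: [3.139, 0.001, 2.182]
contact_force: [1.1, -0.0, 0.4]
width: 0.1
```

```bash
python3 go.py 558.5 164 61;python3 - <<'E'
from workcell import env
from h import *
f=env.grab_frame('side'); cv2.imwrite('pics/p6.png',cv2.resize(f['img'][160:290,240:400],None,fx=4.5,fy=4.5,interpolation=cv2.INTER_CUBIC))
E
```

```text
t 13.55 pos [494.2 199.3  63.2] yaw [1.798e+02 1.000e-01 1.250e+02] F [ 1.1 -0.   0.4] w 0.1 j [ 0.25  0.26  1.95 -0.    0.92 -0.36]
tool delta [-65.8  32.4   2.4] len 73.4
```

View pics/p6.png

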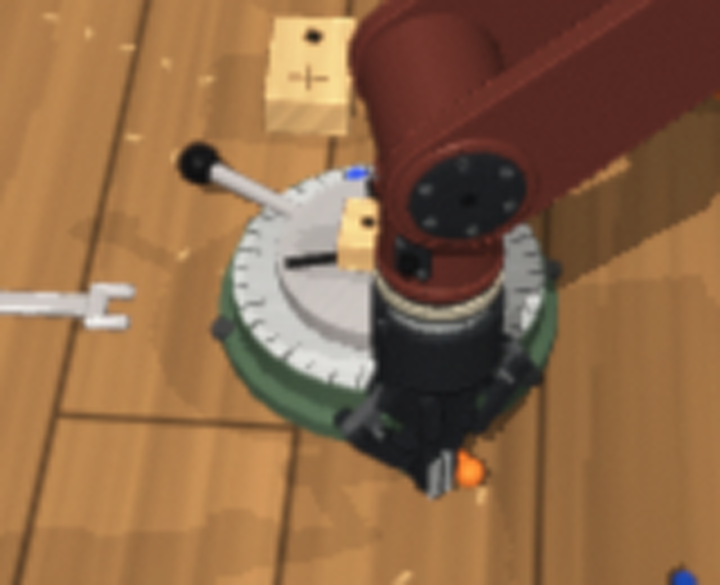

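>>> {"name": "apply_moves", "arguments": {
  "moves": [
    {"angular":[0,0,-4],"xyz":[0,-3.5,0],"gripper":0},
    {"angular":[0,0,-3],"xyz":[0,-3,0],"gripper":0}
  ]
}}

```text
clock: 13.8
eef_pos: [488.6, 195.8, 63.0]
tool_rot: [3.139, 0.0, 2.302]
contact_force: [1.2, 1.2, 0.2]
width: -0.0
```

>>> {"name": "apply_moves", "arguments": {
  "moves": [
    {"angular":[0,0,0],"xyz":[0,-2.5,0],"gripper":0},
    {"angular":[0,0,0],"xyz":[0,0,0],"gripper":0}
  ]
}}

```text
clock: 14.0
eef_pos: [486.5, 193.8, 62.8]
tool_rot: [3.14, 0.0, 2.3]
contact_force: [0.2, 1.2, 0.6]
width: 0.1
```

>>> {"name": "apply_moves", "arguments": {
  "moves": [
    {"angular":[0,0,0],"xyz":[0,-2,0],"gripper":0},
    {"angular":[0,0,0],"xyz":[0,0,0],"gripper":0}
  ]
}}

```text
clock: 14.2
eef_pos: [486.2, 192.8, 63.0]
tool_rot: [3.138, 0.001, 2.301]
contact_force: [3.5, 3.5, -0.4]
width: 0.1
```

```bash
python3 go.py 558.5 164 61
```

```text
t 14.2 pos [486.2 192.8  63. ] yaw [1.798e+02 1.000e-01 1.318e+02] F [ 3.5  3.5 -0.4] w 0.1 j [ 0.24  0.25  1.98  0.    0.92 -0.49]
tool delta [-69.7  34.7   2.3] len 77.9
```

>>> {"name": "apply_moves", "arguments": {
  "moves": [
    {"angular":[0,0,0],"xyz":[0,-2,0],"gripper":0},
    {"angular":[0,0,0],"xyz":[0,0,0],"gripper":0}
  ]
}}

```text
clock: 14.4
eef_pos: [485.9, 191.5, 63.4]
tool_rot: [3.136, 0.003, 2.302]
contact_force: [6.4, 3.6, -1.1]
width: 0.5
```

>>> {"name": "apply_moves", "arguments": {
  "moves": [
    {"angular":[0,0,0],"xyz":[0,-2,0],"gripper":0},
    {"angular":[0,0,0],"xyz":[0,0,0],"gripper":0},
    {"angular":[0,0,0],"xyz":[0,0,0],"gripper":0}
  ]
}}

```text
clock: 14.7
eef_pos: [485.8, 190.8, 63.9]
tool_rot: [3.132, 0.004, 2.301]
contact_force: [7.5, 5.2, -1.5]
width: -0.0
```

>>> {"name": "apply_moves", "arguments": {
  "moves": [
    {"angular":[0,0,0],"xyz":[0,10,0],"gripper":0},
    {"angular":[0,0,0],"xyz":[0,20,0],"gripper":0},
    {"angular":[0,0,0],"xyz":[0,0,-40],"gripper":0},
    {"angular":[0,0,0],"xyz":[0,0,-50],"gripper":0},
    {"angular":[0,0,0],"xyz":[0,0,-50],"gripper":0}
  ]
}}

```text
clock: 15.2
eef_pos: [501.9, 208.7, 201.4]
tool_rot: [-3.134, -0.003, 2.302]
contact_force: [1.6, 1.0, 1.3]
width: -0.0
```

>>> {"name": "apply_moves", "arguments": {
  "moves": [
    {"angular":[0,0,0],"xyz":[30,35,0],"gripper":0},
    {"angular":[0,0,0],"xyz":[30,35,0],"gripper":0},
    {"angular":[0,0,0],"xyz":[30,35,0],"gripper":0},
    {"angular":[0,0,0],"xyz":[30,35,0],"gripper":0},
    {"angular":[0,0,0],"xyz":[0,0,0],"gripper":0}
  ]
}}

```text
clock: 15.7
eef_pos: [526.8, 396.5, 200.8]
tool_rot: [-3.139, -0.002, 2.307]
contact_force: [-0.5, 0.1, 0.3]
width: -0.2
```

```bash
python3 go.py 558.5 164 61; python3 look.py 10; python3 -c "
from fit import *
run([('1',(310,135,332,156)),('6',(331,138,350,160)),('8',(332,138,354,163)),('10',(332,138,354,163))])
a=[]
for n,b in(('top',(215,120,375,250)),('side',(255,170,415,300))):
    f=pickle.load(open(n+'10.pkl','rb')); x0,y0,x1,y1=b
    a.append(cv2.resize(f['img'][y0:y1,x0:x1],(400,325),interpolation=cv2.INTER_CUBIC))
cv2.imwrite('pics/fin.png',np.hstack(a)); cv2.imwrite('pics/fin2.png',pickle.load(open('top10.pkl','rb'))['img'])"
```

```text
t 15.7 pos [526.8 396.5 200.8] yaw [-1.799e+02 -1.000e-01  1.322e+02] F [-0.5  0.1  0.3] w -0.2 j [ 0.54  0.33  1.57  0.    1.25 -0.2 ]
tool delta [-193.8 -132.3  139.8] len 273.2
top yellow [341.27 215.58 266.  ] ang -121.45 r 94.6
top red [337.12 212.89 876.  ] ang -121.6 r 80.8
top blue [ 343.75  188.93 1125.  ] ang -72.57 r 92.7
side red [  322.24   197.71 18802.  ] ang -78.84 r 89.0
side blue [347.06 185.08  77.  ] ang -110.24 r 166.6
c [531.98  19.24] res [ 0.08 -0.14  0.    0.2   0.14 -0.18]
lever-90 [np.float64(-98.98), np.float64(-117.91), np.float64(-121.47), np.float64(-121.67)] red [np.float64(-99.2), np.float64(-117.93), np.float64(-121.77), np.float64(-121.68)] yellow [np.float64(-121.47), np.float64(-121.53), np.float64(-121.55), np.float64(-121.41)]
```

View pics/fin.png

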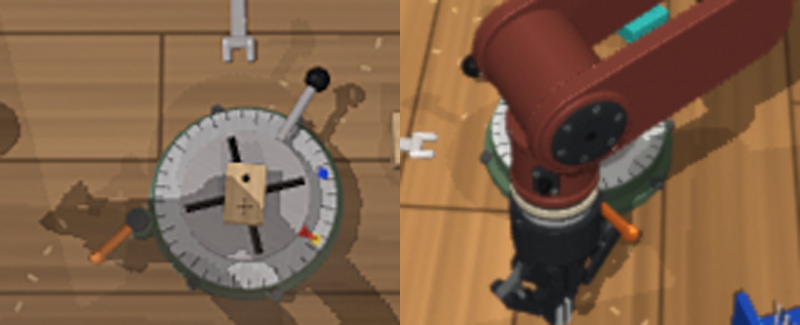

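View pics/fin2.png

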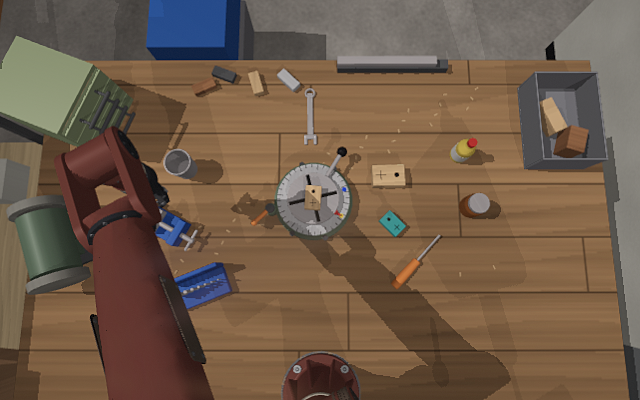

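```bash
python3 - <<'E'
from ang import *
res=[]
for t in('1','10'):
    f=pickle.load(open('top%s.pkl'%t,'rb')); y0,y1,x0,x1=185,230,240,285
    im=f['img'][y0:y1,x0:x1].astype(float); m=(im[...,2]-im[...,0]>90)&(im[...,2]>im[...,1]*1.5)
    n,l,st,_=cv2.connectedComponentsWithStats(m.astype(np.uint8)); k=1+np.argmax(st[1:,4]); v,u=np.nonzero(l==k)
    P=np.array([at_z(f,a+x0,b+y0,52)[:2] for a,b in zip(u,v)]); c=P.mean(0); d=np.linalg.svd(P-c)[2][0]
    if d[1]<0:d=-d
    a=np.rad2deg(np.arctan2(d[1],d[0])); print(t,len(u),c.round(1),a.round(1)); res.append((c,d))
(c1,d1),(c2,d2)=res
s=np.linalg.solve(np.c_[d1,-d2],c2-c1); print('pivot',c1+s[0]*d1,s)
E
```

```text
1 81 [529.7 176.1] 52.8
10 65 [475.  171.7] 134.3
pivot [503.88115039 142.09374977] [-42.66106939 -41.4119975 ]
```

```bash
python3 -c "
from workcell import env
print(env.close_job())"
```

```text
the job is handed in; nothing more can be done
None
```

I set the pointer on the yellow dot and closed the clamp, then handed the job in at about 16 s on the clock.

- **Pointer:** I pushed the lever clockwise with the closed fingertips, backing off to measure between pushes. The last top view puts the pointer at −121.7° and the dot at −121.4° to −121.5°. That is about 0.2°, or 0.4 mm on the scale. After the clamp was closed, the reading was still within 0.2° of what it was before.
- **Clamp:** I swept the orange lever counter-clockwise until it stalled against its stop at about 9 N. The images show a swing of 81.5°, against 80.2° for the full 1.4 rad; the difference is measurement error.
- **Other things:** In the last top picture the workpiece stands on the platter and has only turned with it. The bystanders look unmoved, judged by eye, and the vice and drill case are partly hidden by the arm. The arm stood clear of everything.
- **Disagreements:**
  - The side camera put the table about 5 mm further in y than the top camera. I took the angles from the top camera, whose fit left under 0.2 mm of error.
  - The trained networks gave wrong places for the dots, so I found those by colour.
  - In the last side view the arm hid the pointer, so the final setting was checked from the top only.

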